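# Wedge the rocking cam-plate case steady

## Task

The grey case of cam plates rocks on the bench because the foot under its yellow corner is too short. With the fingertips, push the wooden wedge along the bench, thin end first, under that foot until it is snug, then press down firmly on the yellow corner (with about a kilogram's weight) to feel that it no longer gives, and finish while still holding that press. Do not lift anything, do not shove the case out of its place, and leave the other things alone.

Things in the scene. Friction and masses are not known exactly. Their poses are not given: they have to be found in the camera images.
- case: Heavy (about 3 kg) shallow grey case full of dark steel plates: 220 mm along its x, 280 mm along its y, underside 25 mm and flat rim 75 mm above the bench. Origin: centre of the case at bench level; z up. Black round-bottomed feet, 24 mm across, at x = +-85, y = +-115 mm; the one at (+85, +115), under the yellow corner, is short. Slides at a sideways push of very roughly 15 N.
- loose_corner (a point): Top of the yellow 52 mm square corner plate, straight above the short foot's centre, 75 mm above the bench when the case is level: press here. With no wedge, a press of 3 to 6 N tips it down by the foot's whole gap, and it comes back when released; wedged snugly it gives under about 1 mm at 10 N. Axes as the case.
- short_foot_top (a point): Point on the case's underside, 25 mm above the bench, on the short foot's upright centre line. The foot's round bottom hangs 5 to 11 mm above the bench with the case level (it differs each time and is found by feel), so the wedge meets it when its thin end is 20 to 65 mm past this point. Axes as the case.
- wedge: Loose orange-brown wooden wedge, 90 g, 140 mm long along its x, 50 mm wide, lying flat; height falls evenly from 22 mm at the blunt back (x = -70 mm) to 2 mm at the thin end (x = +70 mm). Origin: centre of the underside. Starts beside the case's +y side, thin end 5 to 9 cm from the short foot's centre and roughly towards it, up to 12 mm off line and 0.15 rad askew.
- wedge_tip (a point): Middle of the wedge's thin end, at its underside. Axes as the wedge.
- wedge_back (a point): Middle of the wedge's blunt back face (50 wide, 22 mm high), half-way up: push here, along the wedge's +x. Resistance is under 1.5 N until the wedge meets the short foot, then climbs steeply; at about 6 to 10 N it is snug. It stays where it is left. Axes as the wedge.
- collar: Bystander: brass collar, 52 mm across, 22 mm high, lying on the case at the end away from the yellow corner. Origin: centre of underside.
- wrench: Bystander: wrench, 180 mm long along its x, lying. Origin: underside, middle.
- parallel: Bystander: steel bar 30 x 130 (its y) x 28 mm. Origin: centre of underside.
- mug: Bystander: white mug, 80 mm across, 90 mm high. Origin: centre of underside.
- oil_can: Bystander: red oil can, 64 mm across, 130 mm high. Origin: centre of underside.
- screwdriver: Bystander: screwdriver, 200 mm long along its x, lying. Origin: underside, middle.
- carton: Bystander: small carton 100 x 80 x 55 mm. Origin: centre of underside.
- arbor: Bystander: small steel arbor standing on its 60 mm flange, 60 mm high. Origin: centre of underside.
Mind the look-alikes: they are no part of the job. Of the things like the wedge, leave any that is black, red or turquoise; of the rest the larger one is meant.

How it is judged:
By the outcome, as a careful person would: the job done as asked, in the order asked, and still so for the second after the job is handed in, while the arm keeps its last pose, push and grip.
It also fails if it takes over 48 s, if anything falls off the work surface, if the arm or the gripper's body presses on something with over 40 N, if the wrist force passes 120 N, or if a joint passes its speed limit or range.

## Robot

A 6-joint arm with a two-finger parallel gripper is mounted at the origin on the work surface. World frame = base frame: x ahead of the robot, y to its left, z up, the work surface at z = 0. Lengths are in m, angles in rad, forces in N, time in s.
With the tool pointing down it reaches from about 0.3 to 0.775 m from the base axis. Payload 14.6 kg.
Tool frame: the origin (TCP) lies at the centre of the arm's flange, where the gripper is bolted on; the fingertips stand 199 mm ahead of it and the grasp point (between the pads) lies ctrl.tcp_to_grasp ahead of it (ctrl.tcp_to_grasp is the distance from the TCP to the grasp point, in m); z points along the fingers, y is the line along which they close (so a half turn about z gives the same grasp; the last joint's range is limited). The gripper opens to 94 mm and grips with 3 to 60 N. Pads are 16 mm wide; open, the fingers measure 119 mm over their backs; the gripper's body (75 mm by 177 mm) begins 78 mm behind the grasp point.
Start: joints at [-1.386, 0.3, 1.521, -0, 1.321, -0.067], TCP at [0.137, -0.533, 0.405] pointing down, gripper open.
Joint ranges: [-3.03, 3.03], [-0.79, 2.21], [0.23, 2.52], [-1.04, 4.18], [0, 3.07], [-2.55, 2.55]. Speed limits (rad/s): [2.22, 2.22, 2.57, 3.14, 3.14, 3.14].

## Interface

Orientations are given as [roll, pitch, yaw] about the fixed x, y, z axes, in that order (R = Rz(yaw) Ry(pitch) Rx(roll)).
In Python, from station import ctrl gives the robot as it stands. The module is installed in compiled form; this text tells all that it offers.
- The arm moves only by the shell command python3 -m jog 'ROWS' [OPENING] [FORCE]. ROWS is JSON, a list of rows, each a list of 6 numbers: the shift along the tool's x, y, z in cm, then the turn, a rotation vector about the tool's x, y, z in rad. In form: [[tx, ty, tz, ax, ay, az], ...]. A call has 1 to 8 rows; each row is the pose to reach, as a shift and turn from the pose commanded when the call began, along the tool's axes at that moment; what a row does not reach only later rows make up. A row lasts 1/10 s, in which the tool goes at most 50 mm and 8.59 degrees, less where a joint would pass 70% of its speed; a pose out of reach is approached as far as the arm can. A call with a gripper value outside its range is refused whole. OPENING is the opening in per cent of the stroke, from 0 (shut) to 100 (fully open), set as the call begins (- or left out, the last holds). The fingers move at their own pace and stop on an object; FORCE is the grip in N (left out, the last holds). Time passes only in rows, so rows that repeat a pose let the fingers close. It gives the time, the measured TCP pose, the force, the opening and the grip force at its end, in the units of the state.
- ctrl.get_obs(): the state, without advancing time (a new reading comes with each control period).
- ctrl.camera(name): name is "side" or "top"; returns a dict with "img" (384x512x3 uint8, blue, green, red), "intrinsics" (3x3 intrinsics, pixels), "R" (3x3) and "t" (3): a world point X has camera coordinates R X + t. Camera axes: x right, y down, z forward; pixel columns grow to the right and rows downward; lengths in m; the calibration is good to about 2 mm. A picture is of the moment at which its call begins. There is no depth.
- ctrl.hand_in(): hands the job in; it is judged then, once.
The state is a dict: "time_s": time; "qpos": joint angles; "joint_vel": joint speeds; "tau": joint torques, N m; "ee_pos": TCP position; "eef_rot": TCP orientation; "force": force on the tool from outside, world axes, zero at the start; "moment": the same for the moment, N m; "grip_width": finger opening in m; "grip_force": force on a finger pad.
Only numpy, scipy, OpenCV 4.12 (cv2) and the standard library are available. Lean on these libraries where they do the work, as an engineer would, in place of code of your own. Each camera call takes 0.05 s, during which the arm holds its last target. There are 200 camera calls.

## Working session

There is one attempt and no reset: what is moved stays moved. The work goes in short steps, Python scripts to look and compute and a shell command to move; the robot and the scene stay as the last step left them, time stands still between calls to the robot, and variables do not carry over. Pictures are saved under pics/ and viewed, at most 10 in all, crops included, and the job is handed in when it is done.

```bash
mkdir -p pics; cat > h.py <<'E'
import numpy as np,cv2
from station import ctrl
def ray(c,uv):
    K=np.array(c["intrinsics"]);R=np.array(c["R"]);t=np.array(c["t"]).ravel()
    d=R.T@np.linalg.solve(K,np.array([uv[0],uv[1],1.]));return -R.T@t,d
def onz(c,uv,z):
    o,d=ray(c,uv);return o+d*(z-o[2])/d[2]
def proj(c,X):
    K=np.array(c["intrinsics"]);p=K@(np.array(c["R"])@np.array(X)+np.array(c["t"]).ravel());return p[:2]/p[2]
E
python3 - <<'E'
from h import *
import pickle
cs={n:ctrl.camera(n) for n in("top","side")}
pickle.dump(cs,open("c0.pkl","wb"))
for n in cs: cv2.imwrite(f"pics/{n}0.png",cs[n]["img"]);print(n,ray(cs[n],(256,192)))
o=ctrl.get_obs();print({k:np.round(v,3) for k,v in o.items()},ctrl.tcp_to_grasp)
E
```

```text
top (array([ 0.30401193, -0.01027094,  1.40599095]), array([ 0.20833768, -0.01821679, -0.97798929]))
side (array([0.55343304, 1.02439668, 0.71706154]), array([ 0.01637533, -0.85084414, -0.52541454]))
{'time_s': np.float64(0.1), 'qpos': array([-1.386,  0.3  ,  1.522, -0.   ,  1.321, -0.067]), 'joint_vel': array([ 0.   , -0.002, -0.   ,  0.001,  0.   ,  0.001]), 'tau': array([ 1.0000e-03, -5.3264e+01, -3.5328e+01,  7.1000e-02,  2.4000e-02,
       -0.0000e+00]), 'ee_pos': array([ 0.137, -0.533,  0.404]), 'eef_rot': array([-3.141, -0.   ,  0.252]), 'force': array([-1.01 , -0.486, -0.721]), 'moment': array([-0.004, -0.024, -0.058]), 'grip_force': np.float64(0.0), 'grip_width': np.float64(0.094)} 0.1804
```

View pics/top0.png

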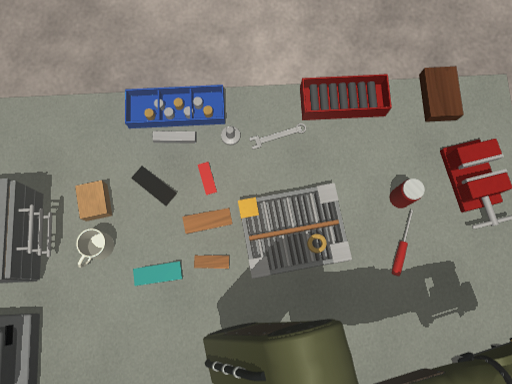

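View pics/side0.png

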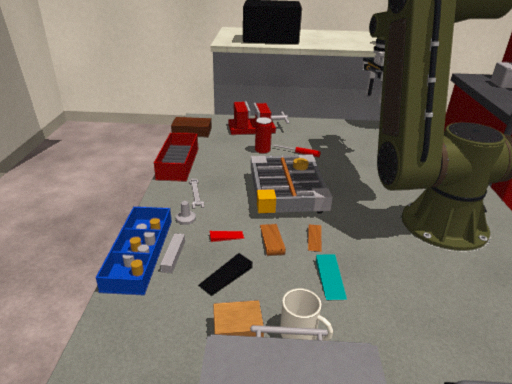

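The top view shows the large wooden wedge at about (207,220) and its small look-alike at (212,262). The yellow corner is at (248,207), and the case is centred near (295,228). In the top image, world +x is up and +y is left. The side view has the wedge at (272,239) and the yellow corner at (266,200).

```bash
python3 - <<'E'
from h import *
import pickle
cs=pickle.load(open("c0.pkl","rb"));c=cs["top"];s=cs["side"]
def comp(c,lo,hi,pt):
    m=cv2.inRange(cv2.cvtColor(c["img"],cv2.COLOR_BGR2HSV),lo,hi)
    k,l=cv2.connectedComponents(m);return (l==l[pt[1],pt[0]]).astype(np.uint8)
for n,c,pw,py in(("top",cs["top"],(207,220),(248,207)),("side",s,(272,239),(266,202))):
    for nm,p,lo,hi in(("wedge",pw,(5,100,60),(18,255,255)),("yel",py,(19,120,100),(32,255,255))):
        m=comp(c,lo,hi,p);print(n,nm,c["img"][p[1],p[0]],m.sum())
        ct=max(cv2.findContours(m,0,2)[0],key=cv2.contourArea)
        q=cv2.approxPolyDP(ct,2.0,True)[:,0]
        for u in q: print(u,[np.round(onz(c,u,z)[:2],3) for z in((0,.02)if nm=="wedge" else(.075,))])
        print("minrect",cv2.minAreaRect(ct))
t=cs["top"]["img"][175:285,170:365];sd=s["img"][140:270,215:345]
cv2.imwrite("pics/crop.png",np.hstack([cv2.resize(t,(709,400),interpolation=2)]))
E
```

```text
top wedge [ 78 120 173] 809
[228 208] [array([0.559, 0.05 ]), array([0.555, 0.049])]
[182 217] [array([0.538, 0.188]), array([0.535, 0.185])]
[185 232] [array([0.493, 0.18 ]), array([0.49 , 0.177])]
[231 223] [array([0.513, 0.043]), array([0.51 , 0.042])]
minrect ((206.923095703125, 220.11538696289062), (17.454334259033203, 47.656219482421875), 78.69007110595703)
top yel [ 70 173 220] 342
[255 197] [array([ 0.573, -0.031])]
[238 201] [array([0.564, 0.017])]
[241 218] [array([0.515, 0.011])]
[258 214] [array([ 0.524, -0.037])]
minrect ((247.84617614746094, 207.23077392578125), (18.43491554260254, 18.43491554260254), 78.69007110595703)
side wedge [ 39 101 180] 592
[260 225] [array([0.557, 0.05 ]), array([0.557, 0.077])]
[267 255] [array([0.534, 0.184]), array([0.535, 0.208])]
[283 254] [array([0.491, 0.177]), array([0.492, 0.201])]
[285 247] [array([0.485, 0.147]), array([0.487, 0.171])]
[276 224] [array([0.509, 0.041]), array([0.51 , 0.068])]
minrect ((272.86517333984375, 238.91571044921875), (33.95378875732422, 20.01249885559082), 77.00537872314453)
side yel [  0 103 157] 427
[274 190] [array([ 0.519, -0.032])]
[257 190] [array([ 0.571, -0.027])]
[259 213] [array([0.561, 0.095])]
[275 211] [array([0.516, 0.082])]
minrect ((266.4513244628906, 200.76992797851562), (23.414688110351562, 19.423547744750977), 86.18592071533203)
```

View pics/crop.png

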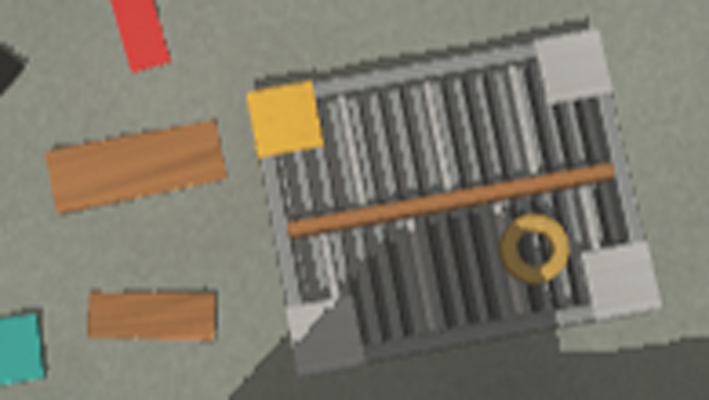

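Crop: the wedge's thin end faces the yellow corner and is almost in line with it. I'll refine the position with moments before moving.

```bash
cat > meas.py <<'E'
from h import *
def meas(c,pw=None):
    hsv=cv2.cvtColor(c["img"],cv2.COLOR_BGR2HSV);out={}
    for nm,lo,hi,ar in(("wedge",(5,100,60),(18,255,255),(195,245,170,245)),("yel",(19,120,100),(32,255,255),(190,228,230,270))):
        m=cv2.inRange(hsv,lo,hi);k=np.zeros_like(m);k[ar[0]:ar[1],ar[2]:ar[3]]=1;m=m*k
        n,l,st,ce=cv2.connectedComponentsWithStats(m);i=1+np.argmax(st[1:,4]);v,u=np.nonzero(l==i)
        P=np.array([onz(c,(a,b),.075 if nm=="yel" else .011)[:2] for a,b in zip(u,v)])
        w,V=np.linalg.eigh(np.cov(P.T));d=V[:,1]*(1 if V[1,1]<0 else -1)
        out[nm]=(P.mean(0),d,np.arctan2(d[1],d[0]),np.sqrt(12*w),len(P))
    return out
E
python3 - <<'E'
from meas import *
import pickle
c=pickle.load(open("c0.pkl","rb"))["top"]
o=meas(c)
for k in o: print(k,[np.round(x,4) for x in o[k]])
# centroid of area of sloped top is at height ~12mm, x=0
w,d=o["wedge"][:2];f=o["yel"][0];n=np.array([-d[1],d[0]])
print("tip",w+.07*d,"back",w-.07*d,"foot ahead of tip",(f-w)@d-.07,"lateral",(f-w)@n)
# case corners by hand from crop
sc=195/709
for q in((250,92),(597,30),(660,308),(300,373)):
    print(onz(c,(170+q[0]*sc,175+q[1]*sc),.075)[:2].round(3))
E
python3 -m jog '[[54.5,-64,0,0,0,-1.48],[54.5,-64,0,0,0,-1.48],[54.5,-64,0,0,0,-1.48],[54.5,-64,0,0,0,-1.48],[54.5,-64,0,0,0,-1.48],[54.5,-64,0,0,0,-1.48],[54.5,-64,0,0,0,-1.48],[54.5,-64,0,0,0,-1.48]]' 12 20
```

```text
wedge [array([0.5232, 0.1143]), array([ 0.1428, -0.9898]), np.float64(-1.4275), array([0.0511, 0.1399]), np.int64(809)]
yel [array([ 0.5446, -0.0098]), array([ 0.9104, -0.4138]), np.float64(-0.4266), array([0.0526, 0.0532]), np.int64(342)]
tip [0.53318722 0.04502944] back [0.51319684 0.18359489] foot ahead of tip 0.05588138542003232 lateral 0.003483527471584879
[0.566 0.015]
[ 0.602 -0.26 ]
[ 0.383 -0.289]
[ 0.348 -0.013]
time_s: 0.9
ee_pos: [0.3125, -0.1712, 0.4047]
eef_rot: [3.141, 0.0, 1.457]
force: [0.9, -0.6, 0.2]
grip_width: 0.0332
grip_force: 0.0
```

```bash
python3 -m jog '[[41.5,14.8,0,0,0,-0.26],[41.5,14.8,0,0,0,-0.26],[41.5,14.8,0,0,0,-0.26],[41.5,14.8,0,0,0,-0.26],[41.5,14.8,0,0,0,-0.26],[41.5,14.8,0,0,0,-0.26],[41.5,14.8,0,0,0,-0.26],[41.5,14.8,0,0,0,-0.26]]'
```

```text
time_s: 1.7
ee_pos: [0.4909, 0.1873, 0.4044]
eef_rot: [-3.141, 0.0, 1.712]
force: [0.1, -1.2, 1.2]
grip_width: 0.0111
grip_force: 0.0
```

```bash
python3 -m jog '[[3.6,2.1,4,0,0,0],[3.6,2.1,8,0,0,0],[3.6,2.1,12,0,0,0],[3.6,2.1,16,0,0,0],[3.6,2.1,18,0,0,0],[3.6,2.1,19.5,0,0,0],[3.6,2.1,19.8,0,0,0],[3.6,2.1,19.8,0,0,0]]'; python3 - <<'E'
from meas import *
c=ctrl.camera("side");cv2.imwrite("pics/s1.png",cv2.resize(c["img"][140:300,180:390],(788,600),interpolation=2))
o=ctrl.get_obs();print(o["ee_pos"],o["eef_rot"],o["force"])
w=np.array([.5232,.1143]);d=np.array([.1428,-.9898]);r=o["ee_pos"][:2]-w
print("behind back",-(r@d)-.07,"lat",r@np.array([-d[1],d[0]]))
E
```

```text
time_s: 2.5
ee_pos: [0.5064, 0.2237, 0.207]
eef_rot: [3.141, -0.0, 1.712]
force: [-0.0, 0.1, 0.3]
grip_width: 0.0112
grip_force: 0.0
[0.50649937 0.22373087 0.20763863] [ 3.14020358e+00 -3.10332059e-04  1.71176533e+00] [0.06744194 0.2214562  0.88535235]
behind back 0.04069952354310992 lat -0.0009035595781430386
```

View pics/s1.png

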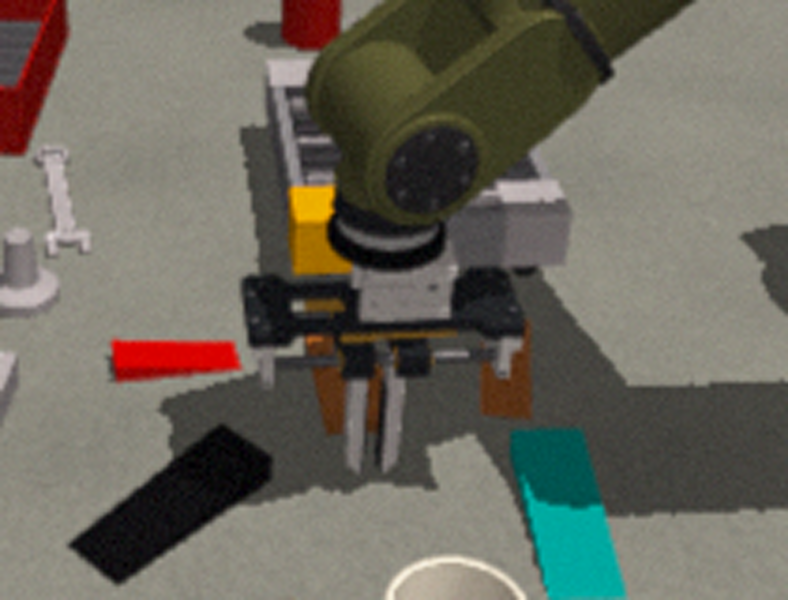

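The side view shows the fingers standing behind the wedge's blunt end, with the look-alikes clear of them. Now I'll push.

```bash
python3 -m jog '[[-2.5,0.1,0,0,0,0],[-3.2,0.1,0,0,0,0],[-3.8,0.1,0,0,0,0],[-4.6,0.1,0,0,0,0],[-5.4,0.1,0,0,0,0],[-6.2,0.1,0,0,0,0],[-7,0.1,0,0,0,0],[-7,0.1,0,0,0,0]]'; python3 - <<'E'
from meas import *
o=ctrl.get_obs();print(o["ee_pos"],o["force"])
c=ctrl.camera("top");cv2.imwrite("pics/t1.png",cv2.resize(c["img"][165:275,150:300],(800,587),interpolation=2))
E
```

```text
time_s: 3.35
ee_pos: [0.5171, 0.1536, 0.2066]
eef_rot: [-3.141, 0.0, 1.711]
force: [0.2, 1.0, 0.5]
grip_width: 0.0112
grip_force: 0.0
[0.51714346 0.15356897 0.20655981] [0.24107303 0.97915162 0.47495585]
```

View pics/t1.png

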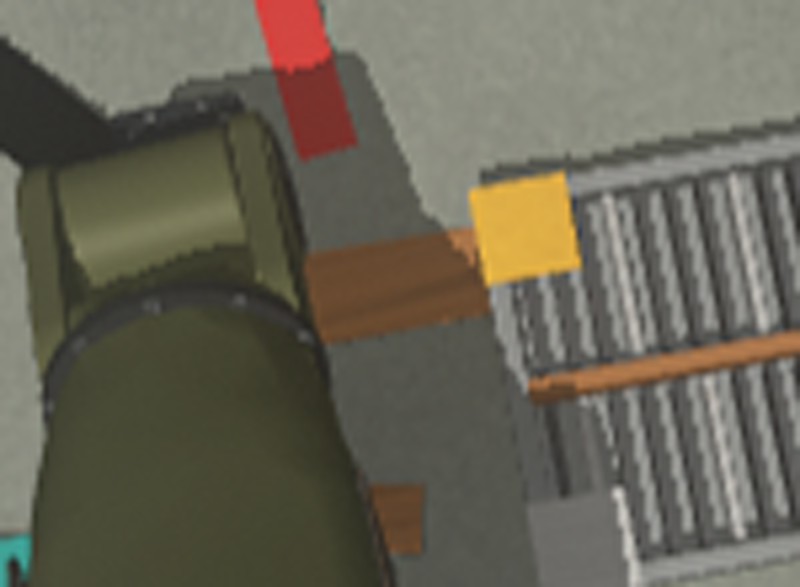

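The top view shows the wedge's edges from about (305,258) to (470,230) and from (325,342) to (485,315), with its tip going under the yellow corner. I'll check how far off line it is.

```bash
cat > lat.py <<'E'
from h import *
c=ctrl.camera("top");h=cv2.cvtColor(c["img"],cv2.COLOR_BGR2HSV)
f=np.array([.5446,-.0098]);L=[[],[]]
for u in range(214,234):
    col=h[196:236,u];ok=np.nonzero((col[:,0]>=4)&(col[:,0]<=18)&(col[:,1]>100))[0]
    if len(ok)<10: continue
    for j,v in enumerate((ok[0]-.5,ok[-1]+.5)):
        if ok[-1]-ok[0]<20: L[j].append(onz(c,(u,196+v),.01)[:2])
for l in L:
    l=np.array(l);p=np.polyfit(l[:,1],l[:,0],1);print(len(l),"slope",p[0].round(3),"x at foot y",np.polyval(p,f[1]).round(4), "at y .07",np.polyval(p,.07).round(4))
E
python3 lat.py
```

```text
20 slope -0.117 x at foot y 0.5616 at y .07 0.5523
20 slope -0.157 x at foot y 0.5142 at y .07 0.5017
```

```bash
python3 -m jog '[[-0.7,0.08,0,0,0,0],[-1.4,0.16,0,0,0,0],[-2.1,0.24,0,0,0,0],[-2.7,0.32,0,0,0,0],[-3.1,0.38,0,0,0,0],[-3.4,0.42,0,0,0,0],[-3.4,0.42,0,0,0,0]]'; python3 lat.py
python3 -m jog '[[-0.3,0,0,0,0,0],[-0.6,0,0,0,0,0],[-0.8,0,0,0,0,0]]'
```

```text
time_s: 4.15
ee_pos: [0.5261, 0.1211, 0.2067]
eef_rot: [3.141, 0.0, 1.711]
force: [0.5, 0.8, 0.1]
grip_width: 0.0113
grip_force: 0.0
14 slope -0.124 x at foot y 0.567 at y .07 0.5571
14 slope 0.051 x at foot y 0.5061 at y .07 0.5101
time_s: 4.5
ee_pos: [0.5271, 0.1133, 0.2067]
eef_rot: [3.142, -0.0, 1.712]
force: [-0.1, 0.7, -0.3]
grip_width: 0.0115
grip_force: 0.3
```

```bash
python3 -m jog '[[-0.2,0,0,0,0,0],[-0.4,0,0,0,0,0],[-0.4,0,0,0,0,0]]';python3 -m jog '[[-0.2,0,0,0,0,0],[-0.4,0,0,0,0,0],[-0.4,0,0,0,0,0]]';python3 -m jog '[[-0.2,0,0,0,0,0],[-0.4,0,0,0,0,0],[-0.4,0,0,0,0,0]]'|grep -E 'ee_pos|force'
```

```text
time_s: 4.8
ee_pos: [0.5277, 0.1093, 0.2067]
eef_rot: [3.142, 0.0, 1.711]
force: [-0.3, 0.1, 0.5]
grip_width: 0.0113
grip_force: 0.0
time_s: 5.1
ee_pos: [0.5282, 0.1053, 0.2067]
eef_rot: [3.142, 0.0, 1.712]
force: [0.9, -0.1, -0.0]
grip_width: 0.0114
grip_force: 0.0
ee_pos: [0.5288, 0.1016, 0.2066]
force: [0.2, 3.0, 0.7]
grip_force: 1.3
```

```bash
python3 -m jog '[[-0.1,0,0,0,0,0],[-0.1,0,0,0,0,0]]'|grep -E 'ee_pos|force';python3 -m jog '[[-0.05,0,0,0,0,0],[-0.05,0,0,0,0,0]]'|grep -E 'ee_pos|force'
```

```text
ee_pos: [0.5288, 0.1008, 0.2067]
force: [0.1, 5.4, 0.3]
grip_force: 2.6
ee_pos: [0.5289, 0.1004, 0.2066]
force: [-0.6, 6.9, -0.2]
grip_force: 3.3
```

```bash
python3 -m jog '[[-0.05,0,0,0,0,0],[-0.05,0,0,0,0,0],[-0.05,0,0,0,0,0]]'|grep -E 'ee_pos|force';python3 - <<'E'
from h import *
print(np.mean([(ctrl.camera("side"),ctrl.get_obs()["force"])[1] for _ in range(4)],0))
E
```

```text
ee_pos: [0.529, 0.1, 0.2067]
force: [-1.9, 8.1, 0.3]
grip_force: 3.7
[-0.79317945  7.30689031  0.24602619]
```

```bash
python3 -m jog '[[-0.03,0,0,0,0,0],[-0.03,0,0,0,0,0],[-0.03,0,0,0,0,0]]'|grep -E 'ee_pos|force';python3 -m jog '[[1,0,0,0,0,0],[3,0,0,0,0,0],[3,0,-4,0,0,0],[3,0,-8,0,0,0],[3,0,-12,0,0,0],[3,0,-12,0,0,0]]' ; python3 - <<'E'
from h import *
import pickle
cs={n:ctrl.camera(n) for n in("top","side")};pickle.dump(cs,open("c1.pkl","wb"))
c=cs["side"]
cv2.imwrite("pics/s2.png",cv2.resize(c["img"][140:280,200:380],(771,600),interpolation=2))
E
```

```text
ee_pos: [0.529, 0.0998, 0.2067]
force: [-1.0, 7.8, 0.1]
grip_force: 4.2
time_s: 7.2
ee_pos: [0.5254, 0.1295, 0.3319]
eef_rot: [3.133, 0.0, 1.712]
force: [0.0, -0.7, 0.0]
grip_width: 0.0113
grip_force: 0.0
```

View pics/s2.png

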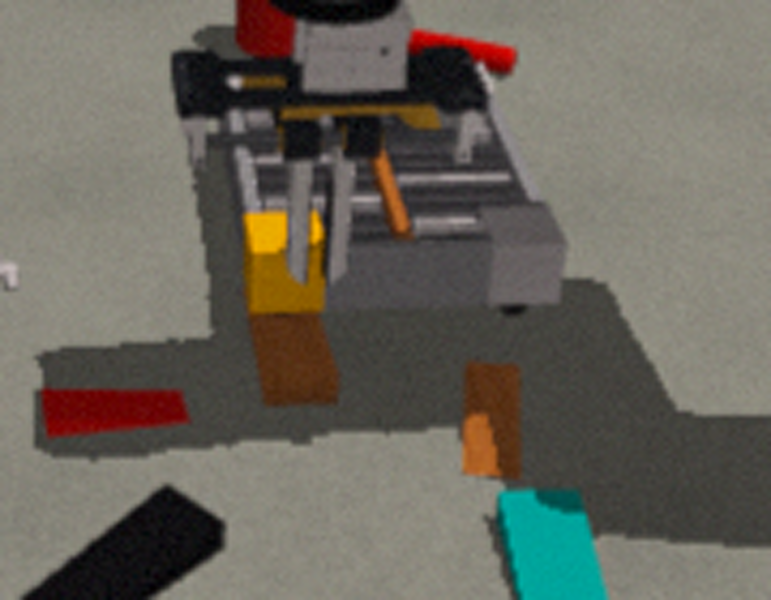

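The side view shows the wedge left squarely under the yellow corner (columns 250–325, rows 315–400) and the case still in place. Now to the corner, fingers shut.

```bash
python3 -m jog '[[-4,0,0,0,0,0],[-8,0,0,0,0,0],[-12,0,0,0,0,0],[-14,0,0,0,0,0],[-14,0,2.5,0,0,0],[-14,0,4.5,0,0,0],[-14,0,5,0,0,0],[-14,0,5,0,0,0]]' 0 20; python3 -m jog '[[0,0,0.2,0,0,0],[0,0,0.4,0,0,0],[0,0,0.5,0,0,0],[0,0,0.5,0,0,0]]'|grep -E 'pos|force'
```

```text
time_s: 8.1
ee_pos: [0.5442, -0.0095, 0.2751]
eef_rot: [-3.138, -0.001, 1.712]
force: [0.6, 0.6, 0.6]
grip_width: 0.0003
grip_force: 0.0
ee_pos: [0.5445, -0.0094, 0.2736]
force: [-12.7, 1.5, 26.4]
grip_force: 13.2
```

```bash
python3 -m jog '[[0,0,-0.3,0,0,0],[0,0,-1,0,0,0],[0,0,-1,0,0,0],[0,0,-1,0,0,0]]'; python3 - <<'E'
from h import *
import pickle
a=pickle.load(open("c0.pkl","rb"));m=pickle.load(open("c1.pkl","rb"));n={k:ctrl.camera(k) for k in a}
c=n["top"];cv2.imwrite("pics/t3.png",cv2.resize(c["img"][165:295,170:370],(800,520),interpolation=2))
# case shift: phase correlation on far part of case
for k,(r0,r1,c0,c1) in(("top",(180,235,262,350)),("side",(190,216,285,330))):
    g=[cv2.cvtColor(x[k]["img"],6)[r0:r1,c0:c1].astype(np.float32) for x in(a,m,n)]
    for i,j in((0,1),(1,2)):print(k,i,j,cv2.phaseCorrelate(g[i],g[j],cv2.createHanningWindow((c1-c0,r1-r0),5)))
E
```

```text
time_s: 8.9
ee_pos: [0.5445, -0.0095, 0.2816]
eef_rot: [3.142, 0.0, 1.712]
force: [-0.5, -0.1, -0.1]
grip_width: 0.0004
grip_force: 0.0
top 0 1 ((0.05488249714607463, 0.06423920230095348), 0.9910370741950141)
top 1 2 ((0.058057944974976294, -0.09578700384703609), 0.9189096097592955)
side 0 1 ((0.8758960196145757, 1.2494066106605342), 0.6731118506364862)
side 1 2 ((0.42515460022558216, 0.7134511455108878), 1.0016510098068803)
```

View pics/t3.png

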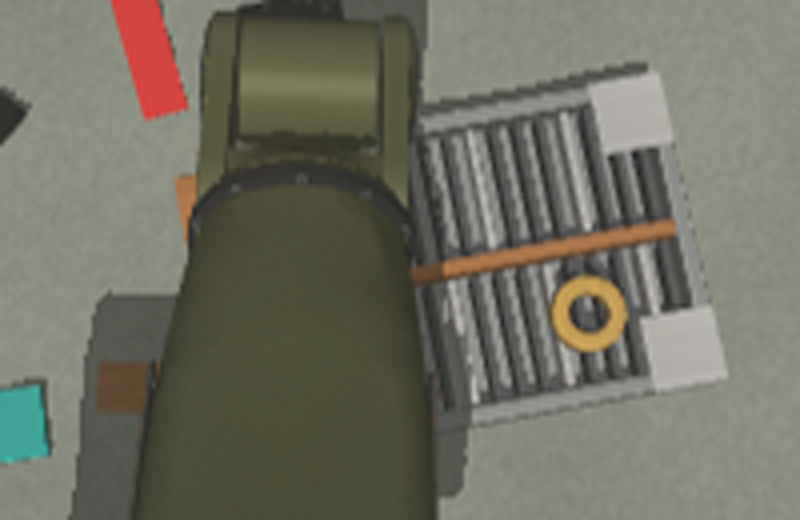

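The top view shows the case and collar unmoved (shift under 0.1 px) and the wedge's back still showing at (185,205). Now I'll press again, in finer steps.

```bash
python3 -m jog '[[0,0,0.3,0,0,0],[0,0,0.6,0,0,0],[0,0,0.65,0,0,0],[0,0,0.65,0,0,0],[0,0,0.65,0,0,0]]'|grep -E 'pos|force'; python3 -m jog '[[0,0,0.05,0,0,0],[0,0,0.05,0,0,0],[0,0,0.05,0,0,0]]'|grep -E 'pos|force'
```

```text
ee_pos: [0.5446, -0.0096, 0.2751]
force: [-0.6, -0.1, 0.7]
grip_force: 0.0
ee_pos: [0.5445, -0.0096, 0.2747]
force: [0.2, 0.4, 0.5]
grip_force: 0.0
```

```bash
python3 -m jog '[[0,0,0.05,0,0,0],[0,0,0.05,0,0,0],[0,0,0.05,0,0,0]]'|grep -E 'pos|force'; python3 -m jog '[[0,0,0.05,0,0,0],[0,0,0.05,0,0,0],[0,0,0.05,0,0,0]]'|grep -E 'pos|force'
```

```text
ee_pos: [0.5445, -0.0096, 0.2742]
force: [-0.3, -0.2, 1.9]
grip_force: 0.4
ee_pos: [0.5446, -0.0096, 0.2741]
force: [-1.2, -0.2, 5.7]
grip_force: 2.8
```

```bash
python3 -m jog '[[0,0,0.05,0,0,0],[0,0,0.05,0,0,0],[0,0,0.05,0,0,0]]'|grep -E 'pos|force'; python3 -m jog '[[0,0,0.02,0,0,0],[0,0,0.02,0,0,0],[0,0,0.02,0,0,0]]'|grep -E 'pos|force'
```

```text
ee_pos: [0.5446, -0.0096, 0.274]
force: [-3.5, -0.0, 10.4]
grip_force: 5.0
ee_pos: [0.5446, -0.0096, 0.2739]
force: [-4.1, -0.5, 11.5]
grip_force: 5.9
```

```bash
python3 -m jog '[[0,0,0,0,0,0],[0,0,0,0,0,0],[0,0,0,0,0,0],[0,0,0,0,0,0],[0,0,0,0,0,0],[0,0,0,0,0,0],[0,0,0,0,0,0],[0,0,0,0,0,0]]'|grep -E 'time|pos|force'; python3 -c "
from station import ctrl
print(ctrl.hand_in())"
```

```text
time_s: 11.8
ee_pos: [0.5446, -0.0096, 0.2739]
force: [-5.0, 0.4, 11.6]
grip_force: 5.9
the job is handed in; nothing more can be done
None
```

The wedge is snug under the short foot (pushed in to about 8 N) and I handed in holding about 11.6 N on the yellow corner, which gave about 0.3 mm; my first press overshot to 26 N, so I backed off and pressed again, and the top camera showed the case had not shifted.

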